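# Refit a sprung tape spindle in the bench tape holder

## Task

Put the sprung spindle with its roll of masking tape back into the tape holder: lift it off its rest, push its brass spring end into the hole in one cheek until it is short enough, swing the other end down between the cheeks, and ease it out into the hole opposite, so that it sits level with an end in each hole, and let go. Be gentle: do not lean hard on the light plywood cheeks or run the spring hard against its stop, do not let it snap out, and leave the other tools where they are.

Things in the scene. Friction and masses are not known exactly. Their poses are not given: they have to be found in the camera images.
- spindle: Sprung spindle, level in its rest at the start, about 0.18 kg. Origin: on its axis, mid-roll; y axis runs along it towards the brass spring end. Aluminium barrel, diameter 20, y = -49 to +49 mm, red ring near the spring end; beige roll of masking tape fixed on it, diameter 40, 30 wide (y = -15 to +15): grip the roll across its diameter. Over the tips: 148 mm free, 126 mm fully pushed in.
- plunger_tip (a point): Centre of the end face of the brass plunger, diameter 10, on the spindle's axis at y = +89 mm when free (it stands 40 mm out of the barrel). It pushes in 22 mm, then meets a hard stop. Spring: 3 N at first touch and 0.5 N more per mm, so 11.5 N at 17 mm and 14 N at 22 mm.
- stub_tip (a point): Centre of the end face of the rigid dark steel stub, diameter 10, on the spindle's axis at y = -59 mm (10 mm out of the barrel).
- holder: Tape holder fixed on the bench. Origin on the bench, under the middle of its dark base, 120 (x) by 210 (y) by 12 high; steel tear edge 22 mm high along its -x side. On it a plywood frame: a bar 40 wide, top 20 mm over the bench, and two upright cheeks 56 wide (x), 19 thick (y), tops 76 mm over the bench, facing each other along y, 120 mm between inner faces. Never press them with more than 22 N.
- hole_line (a point): Point over the holder's origin, 62 mm up, on the common axis (along y) of the cheeks' two blind holes: diameter 18, 11 mm deep, bottoms 142 mm apart, one bottom 131 mm from the opposite inner face. Either end fits either hole. The frame is clamped anywhere within 13 mm either way along y (inner faces nominally at y = +-60): this shift is not measured; find it by touch or sight.
- rest: Wooden rest, fixed on the bench, 70 (x) by 110 (y); origin on the bench under its centre. Two V notches, 12 mm thick (y), centred at y = -33 and +33 mm, 44 wide in x, tops 51 mm over the bench, carry the barrel; the spindle's axis lies 50 mm over the bench along the rest's y axis.
- glue: Bystander: yellow glue bottle, 56 in diameter, 150 high, upright; origin under its base.
- plane: Bystander: small block plane, 140 by 45, 45 high, with brass lever cap and wooden knob; origin under its centre, x along it.
- screwdriver: Bystander: screwdriver with a red handle, 190 long, lying; x along it.
- pot: Bystander: white pot of pencils, 72 in diameter, 90 high (155 with the pencils), upright; origin under its base.

How it is judged:
By the outcome, as a careful person would: the job done as asked, in the order asked, and still so for the second after the job is handed in, with the robot touching nothing.
It also fails if it takes over 54 s, if anything falls off the work surface, if the arm or the gripper's body presses on something with over 40 N, if the wrist force passes 120 N, or if a joint passes its speed limit or range.

## Robot

A 6-joint arm with a two-finger parallel gripper is mounted at the origin on the work surface. World frame = base frame: x ahead of the robot, y to its left, z up, the work surface at z = 0. Lengths are in m, angles in degrees, forces in N, time in s.
With the tool pointing down it reaches from about 0.3 to 0.75 m from the base axis. Payload 8.5 kg.
Tool frame: the origin (TCP) lies midway between the tips of the shut fingers; the grasp point (between the pads) lies env.tcp_to_grasp behind it (env.tcp_to_grasp is the distance from the TCP to the grasp point, in m); z points along the fingers, y is the line along which they close (so a half turn about z gives the same grasp; the last joint's range is limited). The gripper opens to 85 mm and grips with 20 to 120 N. Pads are 22 mm wide; open, the fingers measure 114 mm over their backs; the gripper's body (76 mm by 85 mm) begins 54 mm behind the grasp point. The pads swing forward as they close: fully open they stand 13 mm farther back than shut.
Start: joints at [-81.664, 21.807, 74.336, -0, 83.858, -12.336], TCP at [0.194, -0.515, 0.231] pointing down, gripper open.
Joint ranges: [-178.18, 178.18], [-50.72, 133.34], [12.68, 142.11], [-81.47, 261.47], [9.98, 163.14], [-165.26, 165.26]. Speed limits (degrees/s): [136.94, 136.94, 180, 180, 180, 180].

## Interface

Orientations are given as a 3x3 rotation matrix whose columns are the frame's x, y, z axes.
In Python, from rig import observe, optics, job, env gives the robot as it stands. The module is installed in compiled form; this text tells all that it offers.
- The arm moves only by the shell command python3 -m jog 'ROWS' [FORCE]. ROWS is JSON, a list of rows, each a list of 7 numbers: the turn, a rotation vector about the tool's x, y, z in rad, then the shift along the tool's x, y, z in m, then the opening in per cent of the stroke, from 0 (shut) to 100 (fully open). A call has 1 to 10 rows; each row shifts and turns the commanded pose from where the row before left it, along the tool's axes as they then stand; what a row does not reach is not made up. A row lasts 1/8 s, in which the tool goes at most 62.5 mm and 10.7 degrees, less where a joint would pass 70% of its speed; a pose out of reach is approached as far as the arm can. A call is refused whole if a number of a shift passes 0.0625 or a number of a turn 0.188, either way. A call with a gripper value outside its range is refused whole. The fingers move at their own pace and stop on an object; FORCE is the grip in N (left out, the last holds). Time passes only in rows, so rows that do not move let the fingers close. It gives the time, the measured TCP pose, the force, the opening and the grip force at its end, in the units of the state.
- observe(): the state, without advancing time (a new reading comes with each control period).
- optics.get_image(name): name is "scene" or "top" or "wrist"; returns a dict with "pixels" (420x560x3 uint8, red, green, blue), "mtx" (3x3 intrinsics, pixels), "dist_coeffs" ([k1, k2, p1, p2, k3] as OpenCV has them; the pictures are not rectified), "rvec" (rotation vector, rad) and "tvec" (3), from world to camera coordinates, as OpenCV has them. Camera axes: x right, y down, z forward; pixel columns grow to the right and rows downward; lengths in m; the calibration is good to about 2 mm. A picture is of the moment at which its call begins. There is no depth.
- job.close_job(): hands the job in; it is judged then, once.
The state is a dict: "time_s": time; "q": joint angles; "qvel": joint speeds; "joint_efforts": joint torques, N m; "position": TCP position; "tool_rot": TCP orientation; "ft_force": force on the tool from outside, world axes, zero at the start; "wrist_torque": the same for the moment, N m; "grip_width": finger opening in m; "gripper_force": force on a finger pad.
Only numpy, scipy, OpenCV 4.12 (cv2) and the standard library are available. Lean on these libraries where they do the work, as an engineer would, in place of code of your own. Each camera call takes 0.05 s, during which the arm holds its last target. There are 200 camera calls.

## Working session

There is one attempt and no reset: what is moved stays moved. The work goes in short steps, Python scripts to look and compute and a shell command to move; the robot and the scene stay as the last step left them, time stands still between calls to the robot, and variables do not carry over. Pictures are saved under pics/ and viewed, at most 12 in all, crops included, and the job is handed in when it is done.

```bash
mkdir -p pics; cat > h.py <<'E'
import numpy as np, cv2
from rig import observe, optics, job, env
def grab(n,f=None):
    d=optics.get_image(n)
    if f: cv2.imwrite(f'pics/{f}.png',d['pixels'][:,:,::-1])
    return d
def cast(d,uv,z):
    K=np.array(d['mtx']);p=cv2.undistortPoints(np.array(uv,float).reshape(-1,1,2),K,np.array(d['dist_coeffs'],float)).reshape(-1,2)
    R=cv2.Rodrigues(np.array(d['rvec'],float))[0];t=np.array(d['tvec'],float).ravel()
    c=-R.T@t;r=np.c_[p,np.ones(len(p))]@R
    return c+r*((z-c[2])/r[:,2])[:,None]
def proj(d,P):
    return cv2.projectPoints(np.array(P,float).reshape(-1,1,3),np.array(d['rvec'],float),np.array(d['tvec'],float),np.array(d['mtx'],float),np.array(d['dist_coeffs'],float))[0].reshape(-1,2)
E
python3 - <<'E'
from h import *
import pickle
a=grab('scene');b=grab('top')
pickle.dump((a,b),open('ab.pkl','wb'))
cv2.imwrite('pics/top0.png',b['pixels'][:,:,::-1]);cv2.imwrite('pics/scene0.png',a['pixels'][:,:,::-1])
s=observe();print(s['position'],s['tool_rot'],s['grip_width'],env.tcp_to_grasp,s['ft_force'])
for d in (a,b):
    R=cv2.Rodrigues(d['rvec'])[0];print(-R.T@np.ravel(d['tvec']),R[2])
E
```

```text
[ 0.19413295 -0.51430885  0.23079441] [[ 9.35593927e-01  3.53077858e-01 -1.76007264e-04]
 [ 3.53077780e-01 -9.35593073e-01  1.29773963e-03]
 [ 2.93531952e-04 -1.27630157e-03 -9.99999142e-01]] 0.08556622211962611 0.0187 [-1.16684272e-03 -1.24532727e+00 -2.12225413e-01]
[ 0.99473567 -0.22019068  0.71838736] [-0.46368696  0.31695097 -0.8273672 ]
[0.48518991 0.02778338 1.12279103] [ 0.12156771  0.01410131 -0.99248297]
```

View pics/top0.png

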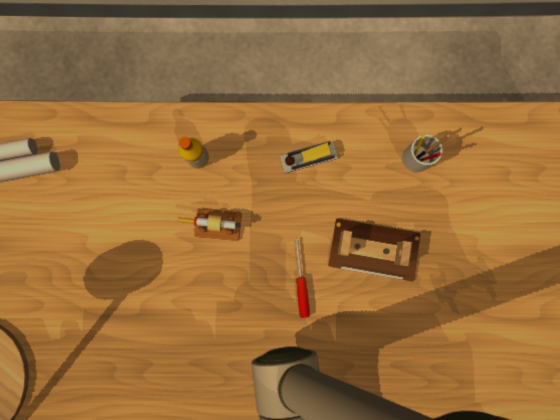

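View pics/scene0.png

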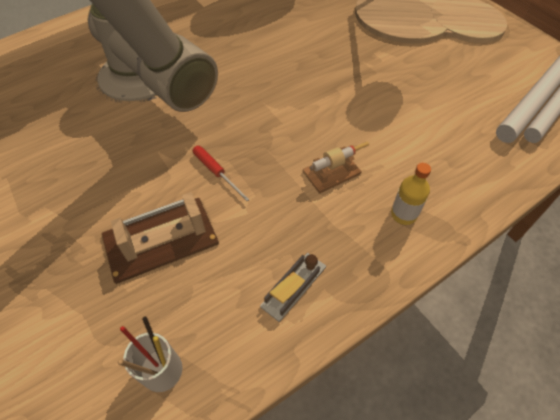

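The top view shows the rest with the spindle at (218,223) with its brass tip at (179,219), and the holder at (375,249). The image's left is +y. In the scene view the spindle is at (335,160) and the holder at (160,238). Next I'll enlarge both.

```bash
python3 - <<'E'
import pickle
from h import *
a,b=pickle.load(open('ab.pkl','rb'))
def crop(d,x,y,w,h,s): return cv2.resize(d['pixels'][y:y+h,x:x+w,::-1],None,fx=s,fy=s,interpolation=cv2.INTER_CUBIC)
im=np.zeros((600,800,3),np.uint8)
def put(c,x,y): im[y:y+c.shape[0],x:x+c.shape[1]]=c
put(crop(b,170,195,80,60,5),0,0); put(crop(b,325,210,100,75,4),400,0)
put(crop(a,295,130,80,60,5),0,300); put(crop(a,95,185,130,97,3),400,300)
cv2.imwrite('pics/crops.png',im)
print(cast(b,[[375,249],[218,223],[303,280]],0.0))
# tape & holder corners by colour
hsv=cv2.cvtColor(b['pixels'],cv2.COLOR_RGB2HSV)
for n,(x,y,w,h),t in (('rest',(190,200,60,50),.01),('holder',(322,205,110,80),.012)):
    g=hsv[y:y+h,x:x+w]; m=((g[...,2]<120)).astype(np.uint8)
    m=cv2.morphologyEx(m,cv2.MORPH_CLOSE,np.ones((9,9)))
    c=max(cv2.findContours(m,0,2)[0],key=cv2.contourArea); r=cv2.minAreaRect(c); 
    bx=cv2.boxPoints(r)+[x,y]; P=cast(b,bx,t); print(n,bx.round(1).tolist(),P[:,:2].round(4).tolist(),P.mean(0).round(4),[np.linalg.norm(P[i]-P[i-1]).round(3) for i in range(2)])
E
```

```text
[[ 0.51728845 -0.18179059  0.        ]
 [ 0.5795723   0.20972716  0.        ]
 [ 0.4399603  -0.00368658  0.        ]]
rest [[194.1, 232.5], [197.4, 205.8], [242.2, 211.4], [238.9, 238.1]] [[0.5548, 0.2669], [0.6215, 0.2607], [0.6081, 0.1484], [0.5415, 0.1555]] [0.5815 0.2079 0.01  ] [np.float64(0.112), np.float64(0.067)]
holder [[326.7, 270.6], [336.1, 214.9], [434.6, 231.6], [425.2, 287.3]] [[0.4637, -0.0611], [0.6004, -0.0852], [0.5606, -0.3256], [0.426, -0.2982]] [ 0.5127 -0.1925  0.012 ] [np.float64(0.24), np.float64(0.139)]
```

View pics/crops.png

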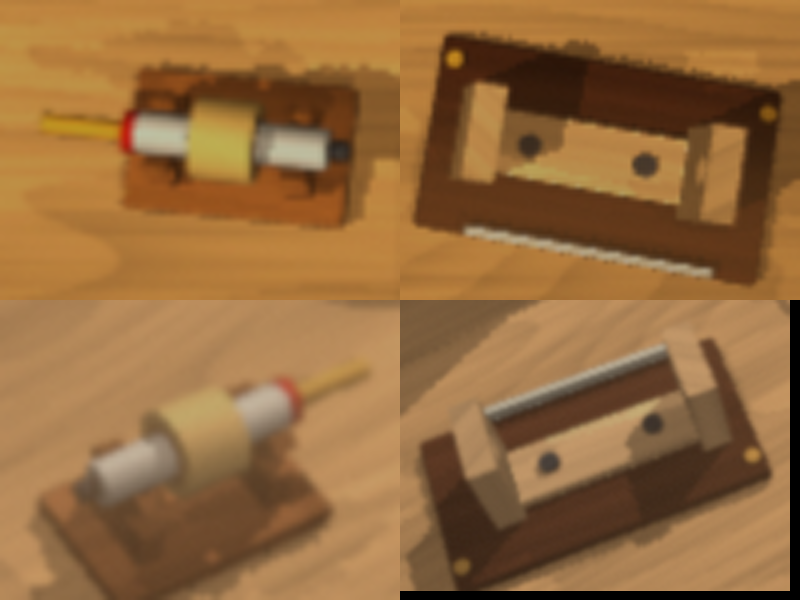

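The crops show the spindle axis running from the brass tip at (42,125) to the stub at (350,152). The cheek tops' inner edges are near x≈502 and x≈708, and the base corners are clear. I'll cast these as rays.

```bash
python3 - <<'E'
import pickle
from h import *
a,b=pickle.load(open('ab.pkl','rb'))
def px(l,ox,oy,s,cx,cy): l=np.array(l,float)-[cx,cy]; return (l+.5)/s-.5+[ox,oy]
H=lambda l:px(l,325,210,4,400,0)
S=lambda l:px(l,170,195,5,0,0)
c=cast(b,H([[446,33],[780,91],[755,285],[414,222]]),.012);print('base',c.round(4)[:,:2].tolist(),c.mean(0), [np.linalg.norm(c[i]-c[i-1]) for i in range(4)])
ax=c[0]-c[1]+c[3]-c[2];yaw=np.degrees(np.arctan2(-ax[0],ax[1]));print('yaw',yaw)
u=ax/np.linalg.norm(ax);o=c.mean(0)
k=cast(b,H([[508,87],[497,183],[714,125],[702,220],[748,128],[738,223]]),.076);print('cheeks y in holder',((k-o)@u).round(4), 'x',((k-o)@np.array([u[1],-u[0],0])).round(4))
s=cast(b,S([[42,125],[122,131],[330,149],[350,152]]),.05);print('spindle',s.round(4).tolist())
d=s[0]-s[3];print(np.degrees(np.arctan2(-d[0],d[1])),np.linalg.norm(d))
t=cast(b,S([[188,139],[254,141]]),.05);print('tape ends mid',t.mean(0))
s2=cast(a,px([[368,371],[92,490]],295,130,5,0,300),.05);print('scene tips',s2)
E
```

```text
base [[0.593, -0.0851], [0.5585, -0.2892], [0.4409, -0.2704], [0.4768, -0.0647]] [ 0.51729383 -0.17735088  0.012     ] [np.float64(0.11794525458797063), np.float64(0.20692493387123978), np.float64(0.11907732857209202), np.float64(0.20883140196439068)]
yaw -9.7548937344888
cheeks y in holder [ 0.0686  0.0661 -0.0515 -0.0526 -0.0709 -0.0729] x [ 0.0269 -0.0289  0.0261 -0.0289  0.0279 -0.0269]
spindle [[0.583, 0.2978, 0.05], [0.5804, 0.2593, 0.05], [0.5722, 0.1593, 0.05], [0.5708, 0.1497, 0.05]]
-4.707836983490819 0.14857248789203262
tape ends mid [0.57627697 0.21172257 0.05      ]
scene tips [[0.5877027  0.29696532 0.05      ]
 [0.57334079 0.15691051 0.05      ]]
```

```bash
python3 -m jog '[[0,0,-0.161,0,0,0,100],[0,0,-0.161,0,0,0,100],[0,0,-0.161,0,0,0,100],[0,0,-0.161,0,0,0,100],[0,0,-0.161,0,0,0,100],[0,0,-0.161,0,0,0,100],[0,0,-0.161,0,0,0,100]]' && python3 -m jog '[[0,0,0,0.0393,0.030,-0.008,100],[0,0,0,0.0393,0.030,-0.008,100],[0,0,0,0.0393,0.030,-0.008,100],[0,0,0,0.0393,0.030,-0.008,100],[0,0,0,0.0393,0.030,-0.008,100],[0,0,0,0.0393,0.030,-0.008,100],[0,0,0,0.0393,0.030,-0.008,100],[0,0,0,0.0393,0.030,-0.008,100],[0,0,0,0.0393,0.030,-0.008,100],[0,0,0,0,0,0,100]]'
python3 - <<'E'
from h import *
import pickle
d=grab('wrist','w1');pickle.dump(d,open('w1.pkl','wb'));s=observe();print(s['position'],s['tool_rot'].round(3),s['q'])
R=cv2.Rodrigues(d['rvec'])[0];print(-R.T@np.ravel(d['tvec']),R[2],proj(d,[.517,-.177,.062]))
E
```

```text
time_s: 0.98
position: [0.1941, -0.5144, 0.2309]
tool_rot: [[0.078, 0.997, -0.0], [0.997, -0.078, 0.001], [0.001, -0.0, -1.0]]
ft_force: [-0.0, 1.1, -0.5]
grip_width: 0.0855
gripper_force: 0.0
time_s: 2.22
position: [0.494, -0.1823, 0.3034]
tool_rot: [[0.079, 0.997, 0.0], [0.997, -0.079, 0.0], [0.0, 0.0, -1.0]]
ft_force: [0.2, -0.2, -1.4]
grip_width: 0.0857
gripper_force: 0.0
[ 0.49299771 -0.18352282  0.30300957] [[ 0.08   0.997 -0.001]
 [ 0.997 -0.08   0.   ]
 [ 0.    -0.001 -1.   ]] [-3.33193707e+01  1.69855700e+01  6.98150846e+01 -1.10014892e-02
  9.32294982e+01 -2.87124183e+01]
[ 0.50043468 -0.10229936  0.4438536 ] [-0.02484404 -0.31362441 -0.94922205] [[295.05003922 171.61049653]]
```

View pics/w1.png

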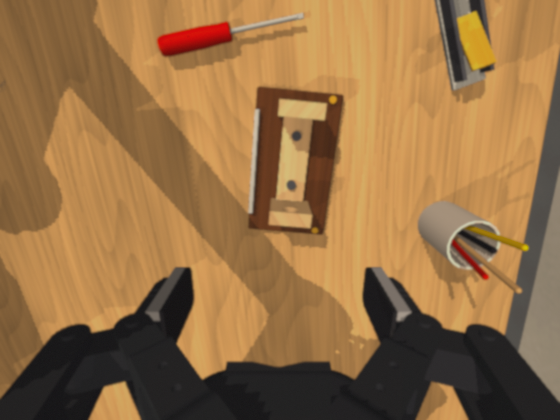

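The wrist view shows the holder with base corners at about (258,87), (343,95), (324,234) and (249,228). The cheek tops are near (302,110) and (289,213).

```bash
python3 - <<'E'
import pickle
from h import *
d=pickle.load(open('w1.pkl','rb'))
c=cast(d,[[343,95],[324,234],[249,228],[258,87]],.012);o=c.mean(0)
ax=c[0]-c[1]+c[3]-c[2];u=ax/np.linalg.norm(ax);print(o,'yaw',np.degrees(np.arctan2(-ax[0],ax[1])),[np.linalg.norm(c[i]-c[i-1]).round(4) for i in range(4)])
im=cv2.resize(d['pixels'][80:240,235:355,::-1],None,fx=3.7,fy=3.7,interpolation=cv2.INTER_CUBIC)
cv2.imwrite('pics/w1c.png',im)
E
```

```text
[ 0.51694183 -0.17832683  0.012     ] yaw -9.36158141898113 [np.float64(0.1161), np.float64(0.2055), np.float64(0.1183), np.float64(0.2055)]
```

View pics/w1c.png

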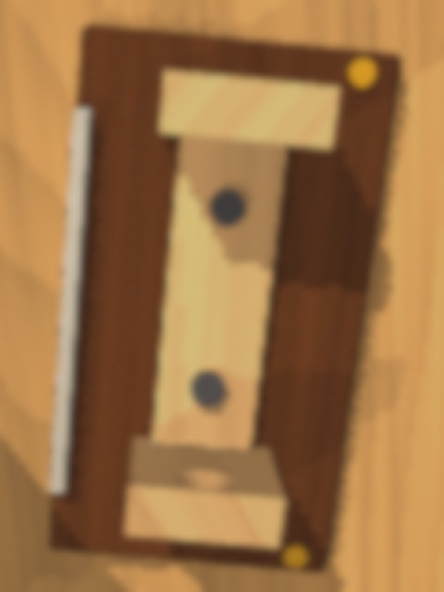

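The crop shows the +y cheek top as the quad (163,68), (342,86), (334,151), (158,134). The −y cheek top is (130,485), (288,497), (280,550), (123,536), and the sunlit hole is visible at (208,475).

```bash
python3 - <<'E'
import pickle
from h import *
d=pickle.load(open('w1.pkl','rb'))
P=lambda l:(np.array(l,float)+.5)/3.7-.5+[235,80]
c=cast(d,P([[400,57],[325,572],[50,547],[83,27]]),.012);o=c.mean(0)
ax=c[0]-c[1]+c[3]-c[2];u=ax/np.linalg.norm(ax);print(o,'yaw',np.degrees(np.arctan2(-ax[0],ax[1])),[np.linalg.norm(c[i]-c[i-1]).round(4) for i in range(4)])
k=cast(d,P([[163,68],[342,86],[334,151],[158,134],[130,485],[288,497],[280,550],[123,536]]),.076)
v=np.array([u[1],-u[0],0]);print('y',((k-o)@u).round(4),'x',((k-o)@v).round(4))
m1,m2=k[:4].mean(0),k[4:].mean(0);print(m1,m2,(m1+m2)/2,np.linalg.norm(m1-m2),np.degrees(np.arctan2(-(m1-m2)[0],(m1-m2)[1])))
E
```

```text
[ 0.5156314  -0.17808976  0.012     ] yaw -9.657193568582306 [np.float64(0.117), np.float64(0.206), np.float64(0.1173), np.float64(0.2047)]
y [ 0.0883  0.0881  0.0682  0.0684 -0.0503 -0.0498 -0.0701 -0.0698] x [-0.0281  0.0288  0.0289 -0.0279 -0.0273  0.0289  0.0285 -0.0282]
[ 0.5291936 -0.1010299  0.076    ] [ 0.50602803 -0.23733912  0.076     ] [ 0.51761081 -0.16918451  0.076     ] 0.13826368617478985 -9.645187107597797
```

```bash
python3 -m jog '[[0,0,0,0.0398,0.0051,0.013,100],[0,0,0,0.0398,0.0051,0.013,100],[0,0,0,0.0398,0.0051,0.013,100],[0,0,0,0.0398,0.0051,0.013,100],[0,0,0,0.0398,0.0051,0.013,100],[0,0,0,0.0398,0.0051,0.013,100],[0,0,0,0.0398,0.0051,0.013,100],[0,0,0,0.0398,0.0051,0.013,100],[0,0,0,0.0398,0.0051,0.013,100],[0,0,0,0.0398,0.0051,0.013,100]]' && python3 -m jog '[[0,0,0,0,0,0,100],[0,0,0,0,0,0,100]]'
python3 - <<'E'
from h import *
import pickle
d=grab('wrist','w2');pickle.dump(d,open('w2.pkl','wb'));s=observe();print(s['position'],s['tool_rot'].round(3))
print(proj(d,[[.583,.2978,.05],[.5708,.1497,.05]]))
E
```

```text
time_s: 3.52
position: [0.5766, 0.2076, 0.1725]
tool_rot: [[0.085, 0.996, -0.001], [0.996, -0.085, -0.0], [-0.001, -0.001, -1.0]]
ft_force: [0.6, -1.2, 0.2]
grip_width: 0.0853
gripper_force: 0.0
time_s: 3.78
position: [0.5764, 0.2066, 0.1732]
tool_rot: [[0.084, 0.996, -0.0], [0.996, -0.084, -0.0], [-0.001, -0.0, -1.0]]
ft_force: [0.7, 0.9, 0.6]
grip_width: 0.0853
gripper_force: 0.0
[0.57652291 0.20642333 0.17354915] [[ 0.085  0.996  0.   ]
 [ 0.996 -0.085 -0.   ]
 [-0.     0.    -1.   ]]
[[276.32487881  98.2953429 ]
 [276.99027809 258.42667612]]
```

View pics/w2.png

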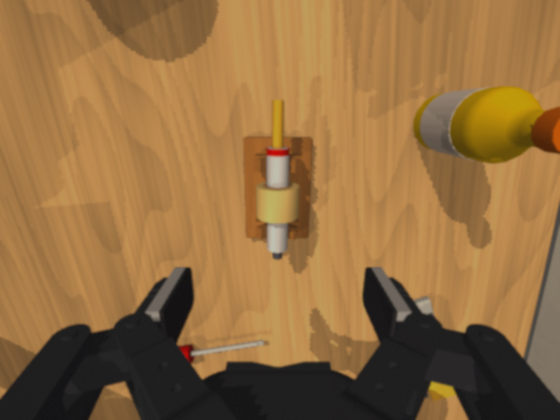

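The wrist view has the plunger tip at about (278,100), the stub end at (278,258) and the tape at (278,202). These match the estimate within a pixel or two.

```bash
python3 - <<'E'
import pickle
from h import *
d=pickle.load(open('w2.pkl','rb'))
s=cast(d,[[278,99.5],[277.5,258.5],[278,150],[277.5,251]],.05);print(s);e=s[0]-s[1];L=np.linalg.norm(e);e/=L;print(e,L,s[0]-.089*e,s[1]+.059*e)
h=cv2.cvtColor(d['pixels'],cv2.COLOR_RGB2HSV)[:262,240:320]
print(observe()['position'])
E
```

```text
[[0.58431186 0.29673766 0.05      ]
 [0.57129593 0.14957668 0.05      ]
 [0.58077582 0.25517401 0.05      ]
 [0.57199564 0.15774984 0.05      ]]
[0.08810294 0.99611137 0.        ] 0.14773547042076673 [0.5764707  0.20808375 0.05      ] [0.57649401 0.20834725 0.05      ]
[0.57652291 0.20642333 0.17354915]
```

```bash
python3 -m jog '[[0,0,0,0.0016,0,0.025,100],[0,0,0,0,0,0.025,100],[0,0,0,0,0,0.025,100],[0,0,0,0,0,0.025,100],[0,0,0,0,0,0.022,100],[0,0,0,0,0,0.014,100],[0,0,0,0,0,0.006,100],[0,0,0,0,0,0,100]]' && python3 -m jog '[[0,0,0,0,0,0,20],[0,0,0,0,0,0,20],[0,0,0,0,0,0,20],[0,0,0,0,0,0,20],[0,0,0,0,0,0,20],[0,0,0,0,0,0,20],[0,0,0,0,0,0,20],[0,0,0,0,0,0,20]]' 60
```

```text
time_s: 4.82
position: [0.5767, 0.2092, 0.0316]
tool_rot: [[0.083, 0.997, 0.0], [0.997, -0.083, 0.0], [0.0, 0.0, -1.0]]
ft_force: [-0.2, -0.2, 0.0]
grip_width: 0.0854
gripper_force: 0.0
time_s: 5.82
position: [0.576, 0.2097, 0.032]
tool_rot: [[0.083, 0.997, -0.001], [0.997, -0.083, 0.0], [0.0, -0.001, -1.0]]
ft_force: [-3.4, -1.0, 5.2]
grip_width: 0.0385
gripper_force: 59.7
```

```bash
python3 -m jog '[[0,0,0,0,0,-0.004,20],[0,0,0,0,0,-0.008,20],[0,0,0,0,0,-0.016,20],[0,0,0,0,0,-0.024,20],[0,0,0,0,0,-0.030,20],[0,0,0,0,0,-0.030,20],[0,0,0,0,0,-0.018,20],[0,0,0.085,0,0,0,20],[0,0,0,0,0,0,20]]' && python3 -m jog '[[0,0,0,-0.02,0,0,20],[0,0,0,-0.045,0.0005,0,20],[0,0,0,-0.05,0.0005,0,20],[0,0,0,-0.05,0.0005,0,20],[0,0,0,-0.05,0.0005,0,20],[0,0,0,-0.05,0.0005,0,20],[0,0,0,-0.05,0.001,0,20],[0,0,0,-0.05,0.0005,0,20],[0,0,0,-0.04,0.0005,0,20],[0,0,0,-0.018,0.0005,0,20]]' && python3 -m jog '[[0,-0.14,0,0,0,0,20],[0,-0.139,0,0,0,0,20],[0,0,0,0,0,0,20],[0,0,0,0,0,0,20],[0,0,0,0,0,0,20]]'
python3 - <<'E'
from h import *
p=[observe()]
import pickle
d=grab('wrist','w3');t=grab('top');a=grab('scene');pickle.dump((d,t,a),open('w3.pkl','wb'));p.append(observe())
s=p[1];print(s['time_s'],s['position'],s['tool_rot'].round(3),s['grip_width'])
R=s['tool_rot'];g=s['position']-env.tcp_to_grasp*R[:,2];T=g+.089*R[:,0];S=g-.059*R[:,0]
m=np.array([.5173,-.1692,.062]);u=np.array([.1676,.9859,0])
print('tip',T,(T-m)@u,(T-m)@[u[1],-u[0],0]);
for c in (d,t,a):print(proj(c,[T,S,m+.06*u,m-.06*u]).round(1).tolist())
im=np.zeros((600,800,3),np.uint8)
w=d['pixels'][:400,:,::-1]
im[:400,:560]=w
def crop(d,x,y,w,h,s): return cv2.resize(d['pixels'][y:y+h,x:x+w,::-1],None,fx=s,fy=s,interpolation=cv2.INTER_CUBIC)
im[400:600,0:400]=crop(t,325,210,100,50,4)
im[300:600,400:800]=crop(a,95,165,133,100,3)[:300,:399].repeat(1,0) if False else cv2.resize(a['pixels'][165:265,95:228,::-1],(400,300),interpolation=cv2.INTER_CUBIC)
cv2.imwrite('pics/w3m.png',im)
E
```

```text
time_s: 6.95
position: [0.5765, 0.2095, 0.1623]
tool_rot: [[0.167, 0.986, 0.001], [0.986, -0.167, 0.0], [0.0, 0.001, -1.0]]
ft_force: [1.1, -0.5, -2.2]
grip_width: 0.0384
gripper_force: 60.4
time_s: 8.2
position: [0.5096, -0.2107, 0.1613]
tool_rot: [[0.169, 0.986, -0.0], [0.986, -0.169, -0.0], [-0.0, -0.0, -1.0]]
ft_force: [-0.0, 0.1, -2.0]
grip_width: 0.0384
gripper_force: 60.5
time_s: 8.82
position: [0.5106, -0.2089, 0.1615]
tool_rot: [[0.162, 0.986, -0.046], [0.948, -0.168, -0.271], [-0.274, 0.0, -0.962]]
ft_force: [0.3, -0.0, -1.5]
grip_width: 0.0385
gripper_force: 60.4
8.975 [ 0.51056724 -0.20884972  0.16135152] [[ 0.162  0.986 -0.046]
 [ 0.948 -0.168 -0.271]
 [-0.275  0.    -0.961]] 0.03843530132680254
tip [ 0.52580908 -0.11942784  0.15486283] 0.05049649419164174 4.7283250641318194e-05
[[277.1, 89.9], [277.6, 384.7], [277.3, 40.8], [277.6, 202.2]]
[[359.2, 242.8], [431.7, 254.3], [349.1, 243.7], [400.1, 252.8]]
[[171.8, 181.3], [81.0, 195.7], [186.8, 209.8], [125.4, 232.4]]
```

View pics/w3m.png

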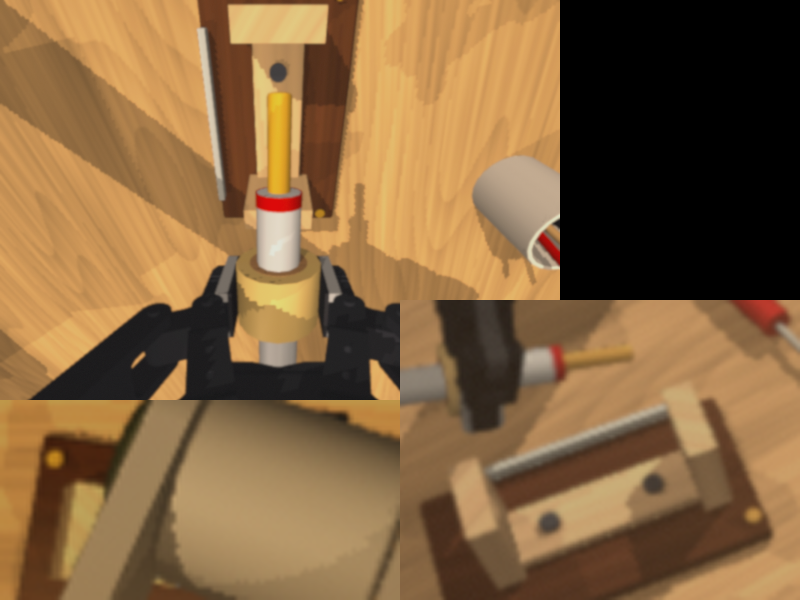

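The wrist view has the plunger tip at (279,95), centred on the cheek top whose mid is (278,24). The scene crop has the tip at (633,354). I'll triangulate it before inserting.

```bash
python3 - <<'E'
import pickle
from h import *
from scipy.optimize import least_squares
d,t,a=pickle.load(open('w3.pkl','rb'))
m=np.array([.5173,-.1692,.062]);u=np.array([.1676,.9859,0])
f=lambda X:np.r_[(proj(d,X)[0]-[279,96]),(proj(a,X)[0]-[172.3,182.7])]
r=least_squares(f,[.526,-.12,.155]);X=r.x;print(X,r.fun,(X-m)@u,(X-m)@[u[1],-u[0],0])
# scene: cheek top corners check (z=.076), crop px -> full
q=(np.array([[453,462],[475,460],[665,393],[692,386]])-[400,300])/3.008+[95,165]
k=cast(a,q,.076);print(((k-m)@u).round(4),((k-m)@[u[1],-u[0],0]).round(4))
q=np.array([[229,4],[327,7],[326,43],[231,42]]);k=cast(d,q,.076);print(((k-m)@u).round(4),((k-m)@[u[1],-u[0],0]).round(4))
E
```

```text
[ 0.52614207 -0.12202912  0.1532063 ] [ 0.10499937 -0.32716762 -1.56719087 -0.02415707] 0.047987704559020364 0.0008115618371807053
[-0.0734 -0.0604  0.0629  0.0802] [-0.0292 -0.0248 -0.0234 -0.0214]
[0.0791 0.0776 0.0599 0.0605] [-0.0266  0.0277  0.0286 -0.0271]
```

```bash
python3 -m jog '[[0,0,0,0.0055,0,0.0192,20],[0,0,0,0.0055,0,0.0192,20],[0,0,0,0.0055,0,0.0192,20],[0,0,0,0.0044,0,0.0154,20],[0,0,0,0.0028,0,0.0096,20],[0,0,0,0.0017,0,0.0058,20],[0,0,0,0,0,0,20],[0,0,0,0,0,0,20]]'
python3 - <<'E'
from h import *
import pickle
d=grab('wrist','w4');a=grab('scene');pickle.dump((d,a),open('w4.pkl','wb'));
s=observe();print(s['time_s'],s['position'],s['ft_force'])
im=np.zeros((600,800,3),np.uint8)
im[:300,:800]=cv2.resize(d['pixels'][0:150,80:480,::-1],(800,300),interpolation=cv2.INTER_CUBIC)
im[300:600,:400]=cv2.resize(a['pixels'][185:260,100:200,::-1],(400,300),interpolation=cv2.INTER_CUBIC)
cv2.imwrite('pics/w4m.png',im)
E
```

```text
time_s: 9.98
position: [0.511, -0.2084, 0.0699]
tool_rot: [[0.161, 0.986, -0.045], [0.948, -0.167, -0.272], [-0.276, 0.001, -0.961]]
ft_force: [-0.0, -0.8, -1.4]
grip_width: 0.038
gripper_force: 60.4
10.075 [ 0.51093731 -0.20837785  0.06982671] [-0.21662808 -0.94141354 -1.70293137]
```

View pics/w4m.png

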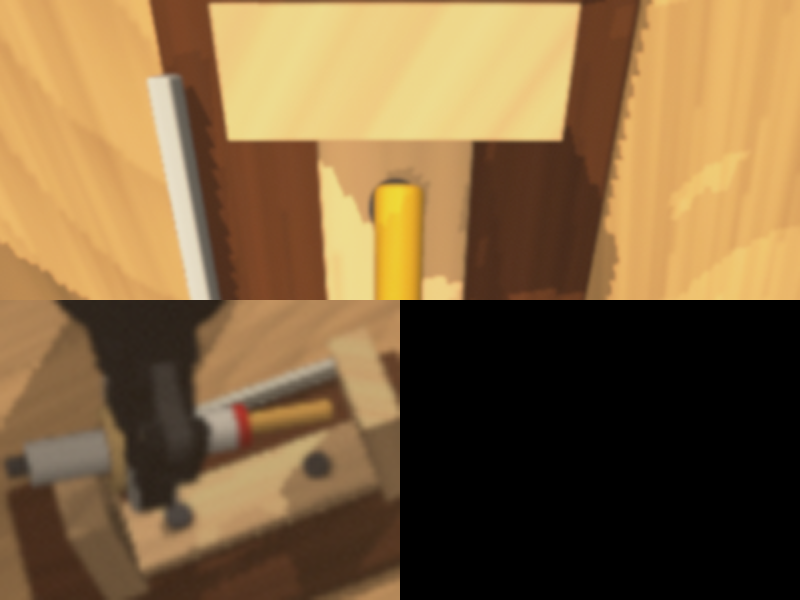

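In the wrist view the plunger, at column 398, is centred under the cheek top, whose near edge spans 228–563. The scene crop shows the tip below the cheek top and the stub clear above the far cheek. I'll advance it level into the hole.

```bash
python3 -m jog '[[0,0,0,0.0038,0,-0.0011,20],[0,0,0,0.0038,0,-0.0011,20],[0,0,0,0.0038,0,-0.0011,20],[0,0,0,0.0029,0,-0.0008,20],[0,0,0,0,0,0,20]]'; python3 -m jog '[[0,0,0,0.0024,0,-0.0007,20],[0,0,0,0,0,0,20]]';python3 -m jog '[[0,0,0,0.0019,0,-0.00055,20],[0,0,0,0,0,0,20]]' | grep -v rot
```

```text
time_s: 10.7
position: [0.5133, -0.1934, 0.0693]
tool_rot: [[0.16, 0.986, -0.046], [0.948, -0.167, -0.271], [-0.275, -0.0, -0.961]]
ft_force: [0.1, 0.3, -1.6]
grip_width: 0.0384
gripper_force: 60.4
time_s: 10.95
position: [0.5136, -0.191, 0.0694]
tool_rot: [[0.161, 0.986, -0.046], [0.948, -0.167, -0.271], [-0.275, -0.0, -0.961]]
ft_force: [-0.4, 0.5, -2.4]
grip_width: 0.0383
gripper_force: 60.4
time_s: 11.2
position: [0.514, -0.1891, 0.0694]
ft_force: [-0.6, -0.9, -1.7]
grip_width: 0.0382
gripper_force: 60.4
```

```bash
for i in 1 2; do python3 -m jog '[[0,0,0,0.0019,0,-0.00055,20],[0,0,0,0,0,0,20]]' | egrep 'pos|ft';done;  python3 -m jog '[[0,0,0,0.0019,0,-0.00055,20],[0,0,0,0,0,0,20]]' | egrep 'pos|ft'
```

```text
position: [0.5143, -0.1875, 0.0695]
ft_force: [-0.1, -3.6, -0.6]
position: [0.5146, -0.1855, 0.0694]
ft_force: [-1.7, -4.0, -2.5]
position: [0.515, -0.1836, 0.0694]
ft_force: [-0.8, -5.8, -2.5]
```

```bash
python3 -m jog '[[0,0,0,0.0003,0,0.0010,20],[0,0,0,0.0003,0,0.0009,20],[0,0,0,0,0,0,20]]' | egrep 'pos|ft';  python3 -m jog '[[0,0,0,0.002,0,0,20],[0,0,0,0.002,0,0,20],[0,0,0,0,0,0,20],[0,0,0,0,0,0,20]]' | egrep 'pos|ft|wid';python3 -m jog '[[0,0,0,0.002,0,0,20],[0,0,0,0.002,0,0,20],[0,0,0,0,0,0,20],[0,0,0,0,0,0,20]]' | egrep 'pos|ft|wid'
```

```text
position: [0.515, -0.1836, 0.0676]
ft_force: [-1.3, -4.9, 0.4]
position: [0.5157, -0.1801, 0.0667]
ft_force: [-2.0, -6.7, -0.0]
grip_width: 0.0382
position: [0.5163, -0.1766, 0.0657]
ft_force: [-2.1, -8.5, 0.3]
grip_width: 0.0386
```

```bash
python3 -m jog '[[0,0,0,0.002,0,0,20],[0,0,0,0.0015,0,0,20],[0,0,0,0,0,0,20],[0,0,0,0,0,0,20]]' | egrep 'pos|ft|wid';python3 -m jog '[[0,0,0,0.0015,0,0,20],[0,0,0,0.001,0,0,20],[0,0,0,0,0,0,20],[0,0,0,0,0,0,20],[0,0,0,0,0,0,20]]'
python3 - <<'E'
from h import *
import pickle
a=grab('scene');d=grab('wrist');pickle.dump((d,a),open('w5.pkl','wb'))
f=[]
from rig import observe
s=observe();print(s['ft_force'],s['position'])
im=np.zeros((600,800,3),np.uint8)
im[:300,:]=cv2.resize(d['pixels'][30:270,0:560,::-1],(700,300))[:, :700].copy() if 0 else cv2.resize(d['pixels'][0:210,:,::-1],(800,300))
im[300:,:400]=cv2.resize(a['pixels'][185:260,100:200,::-1],(400,300),interpolation=cv2.INTER_CUBIC)
im[300:,400:]=cv2.resize(d['pixels'][210:,:,::-1],(400,300))
cv2.imwrite('pics/w5m.png',im)
E
```

```text
position: [0.5169, -0.1736, 0.0648]
ft_force: [-3.0, -9.8, 1.5]
grip_width: 0.0385
time_s: 14.45
position: [0.5173, -0.1714, 0.0642]
tool_rot: [[0.161, 0.986, -0.046], [0.947, -0.167, -0.274], [-0.278, 0.001, -0.961]]
ft_force: [-4.0, -10.7, 1.3]
grip_width: 0.0384
gripper_force: 60.5
[ -3.33609323 -10.75659974   1.7257208 ] [ 0.51726369 -0.17141745  0.06422076]
```

View pics/w5m.png

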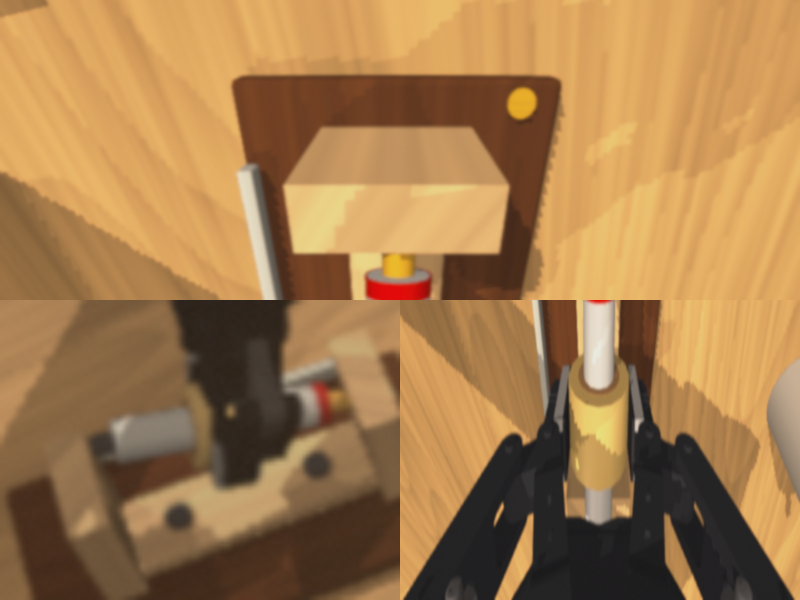

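The plunger is seated in the +y hole and the red ring is nearly at the cheek. The stub is above and inside the far cheek, and the axial force of about 11.8 N means roughly 17.6 mm of compression. Next I'll swing the stub down about the tip, in two halves.

```bash
python3 -m jog '[[0,0.035,0,0.0013,0,0.0023,20],[0,0.035,0,0.0012,0,0.0024,20],[0,0.035,0,0.0011,0,0.0024,20],[0,0.035,0,0.00105,0,0.0025,20],[0,0,0,0,0,0,20],[0,0,0,0,0,0,20]]'
```

```text
time_s: 15.3
position: [0.5177, -0.1695, 0.0537]
tool_rot: [[0.166, 0.986, -0.023], [0.976, -0.167, -0.14], [-0.141, 0.001, -0.99]]
ft_force: [-3.5, -11.2, 0.2]
grip_width: 0.0384
gripper_force: 60.5
```

```bash
python3 -m jog '[[0,0.035,0,0.0015,0,0.0025,20],[0,0.035,0,0.0012,0,0.0025,20],[0,0,0,0,0,0,20],[0,0,0,0,0,0,20]]' | egrep 'pos|ft'; python3 -m jog '[[0,0.035,0,0.0008,0,0.0026,20],[0,0.035,0,0.0007,0,0.0026,20],[0,0,0,0,0,0,20],[0,0,0,0,0,0,20]]'
python3 - <<'E'
from h import *
a=grab('scene');d=grab('wrist')
s=observe();print(s['ft_force'],s['position'],s['wrist_torque'])
im=np.zeros((600,800,3),np.uint8)
im[:300,:]=cv2.resize(d['pixels'][0:210,:,::-1],(800,300))
im[300:,:400]=cv2.resize(a['pixels'][185:260,100:200,::-1],(400,300),interpolation=cv2.INTER_CUBIC)
im[300:,400:]=cv2.resize(d['pixels'][210:,:,::-1],(400,300))
cv2.imwrite('pics/w6m.png',im)
E
```

```text
position: [0.518, -0.1676, 0.0484]
ft_force: [-4.0, -12.4, 0.2]
time_s: 16.3
position: [0.5183, -0.1664, 0.0431]
tool_rot: [[0.167, 0.986, 0.001], [0.986, -0.167, -0.003], [-0.002, 0.001, -1.0]]
ft_force: [-4.0, -11.7, 1.2]
grip_width: 0.0384
gripper_force: 60.6
[ -4.5629431  -13.54508805   1.22492261] [ 0.51829812 -0.16636976  0.04312407] [-1.7335957   0.67205845  0.16648595]
```

View pics/w6m.png

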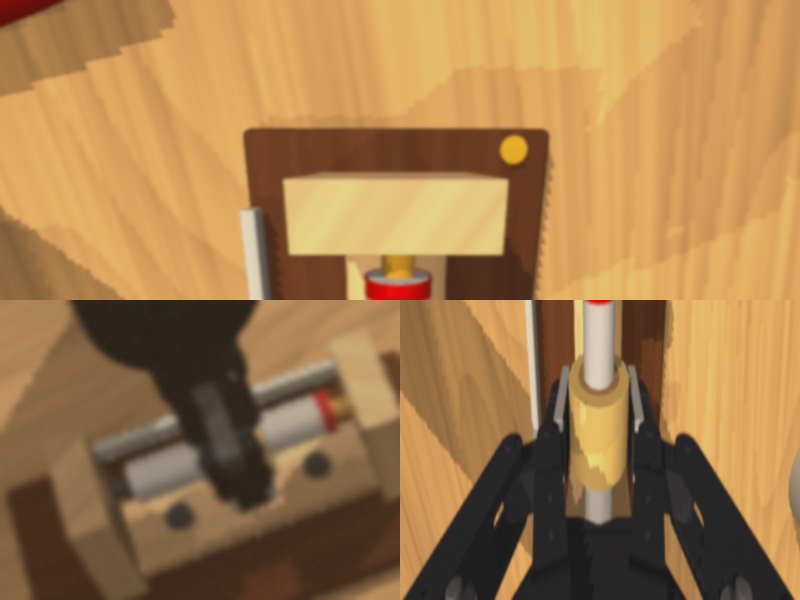

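The spindle is level between the cheeks, with the stub just inside the far cheek at (118,487) in the scene crop. I'll ease it out towards −y and watch the force.

```bash
python3 -m jog '[[0,0,0,-0.001,0,0,20],[0,0,0,-0.001,0,0,20],[0,0,0,-0.001,0,0,20],[0,0,0,0,0,0,20],[0,0,0,0,0,0,20]]'|egrep 'pos|ft'; python3 -m jog '[[0,0,0,-0.001,0,0,20],[0,0,0,-0.001,0,0,20],[0,0,0,0,0,0,20],[0,0,0,0,0,0,20]]'|egrep 'pos|ft'
```

```text
position: [0.5178, -0.1691, 0.0431]
ft_force: [-3.9, -10.7, 1.4]
position: [0.5175, -0.1709, 0.043]
ft_force: [-3.9, -10.7, 0.6]
```

```bash
python3 -m jog '[[0,0,0,-0.001,0,0,20],[0,0,0,-0.001,0,0,20],[0,0,0,-0.001,0,0,20],[0,0,0,0,0,0,20],[0,0,0,0,0,0,20]]'|egrep 'pos|ft'; python3 -m jog '[[0,0,0,-0.001,0,0,20],[0,0,0,-0.001,0,0,20],[0,0,0,0,0,0,20],[0,0,0,0,0,0,20]]'|egrep 'pos|ft'
```

```text
position: [0.517, -0.1736, 0.043]
ft_force: [-3.1, -10.2, 1.3]
position: [0.5167, -0.1754, 0.043]
ft_force: [-3.2, -8.3, 0.7]
```

```bash
python3 -m jog '[[0,0,0,-0.001,0,0,20],[0,0,0,0,0,0,20],[0,0,0,0,0,0,20]]'|egrep 'pos|ft'; python3 -m jog '[[0,0,0,-0.001,0,0,20],[0,0,0,0,0,0,20],[0,0,0,0,0,0,20]]'|egrep 'pos|ft'
```

```text
position: [0.5165, -0.1763, 0.043]
ft_force: [-2.2, -7.5, 0.5]
position: [0.5163, -0.1772, 0.0429]
ft_force: [-2.9, -7.2, 1.0]
```

```bash
python3 -m jog '[[0,0,0,-0.001,0,0,20],[0,0,0,0,0,0,20],[0,0,0,0,0,0,20]]'|egrep 'pos|ft'; python3 -m jog '[[0,0,0,-0.0005,0,0,20],[0,0,0,0,0,0,20],[0,0,0,0,0,0,20]]'|egrep 'pos|ft';python3 -m jog '[[0,0,0,-0.0005,0,0,20],[0,0,0,0,0,0,20],[0,0,0,0,0,0,20]]'|egrep 'pos|ft'
```

```text
position: [0.5162, -0.1781, 0.0429]
ft_force: [-2.9, -7.5, 1.4]
position: [0.5161, -0.1785, 0.0429]
ft_force: [-2.6, -7.2, 0.0]
position: [0.516, -0.1789, 0.0429]
ft_force: [-2.6, -7.1, 0.5]
```

```bash
python3 -m jog '[[0,0,0,-0.0005,0,0,20],[0,0,0,0,0,0,20],[0,0,0,0,0,0,20]]'|egrep 'pos|ft'; python3 -m jog '[[0,0,0,-0.0005,0,0,20],[0,0,0,0,0,0,20],[0,0,0,0,0,0,20]]'|egrep 'pos|ft'
```

```text
position: [0.516, -0.179, 0.0428]
ft_force: [-1.9, -5.5, 1.6]
position: [0.5159, -0.1791, 0.0428]
ft_force: [0.2, -1.2, 6.1]
```

```bash
python3 -m jog '[[0,0,0,-0.0005,0,0,20],[0,0,0,0,0,0,20],[0,0,0,0,0,0,20]]'|egrep 'pos|ft'
python3 - <<'E'
from h import *
a=grab('scene');d=grab('wrist')
s=observe();print(s['time_s'],s['ft_force'],s['position'],s['wrist_torque'])
im=np.zeros((600,800,3),np.uint8)
im[:300,:]=cv2.resize(d['pixels'][0:210,:,::-1],(800,300))
im[300:,:400]=cv2.resize(a['pixels'][185:260,100:200,::-1],(400,300),interpolation=cv2.INTER_CUBIC)
im[300:,400:]=cv2.resize(d['pixels'][210:,:,::-1],(400,300))
cv2.imwrite('pics/w7m.png',im)
E
```

```text
position: [0.5159, -0.1791, 0.0428]
ft_force: [1.8, 1.8, 5.1]
21.75 [0.69794928 1.64671849 5.23003429] [ 0.51590205 -0.17912127  0.04277728] [ 0.43112041 -0.16760931  0.21254376]
```

View pics/w7m.png

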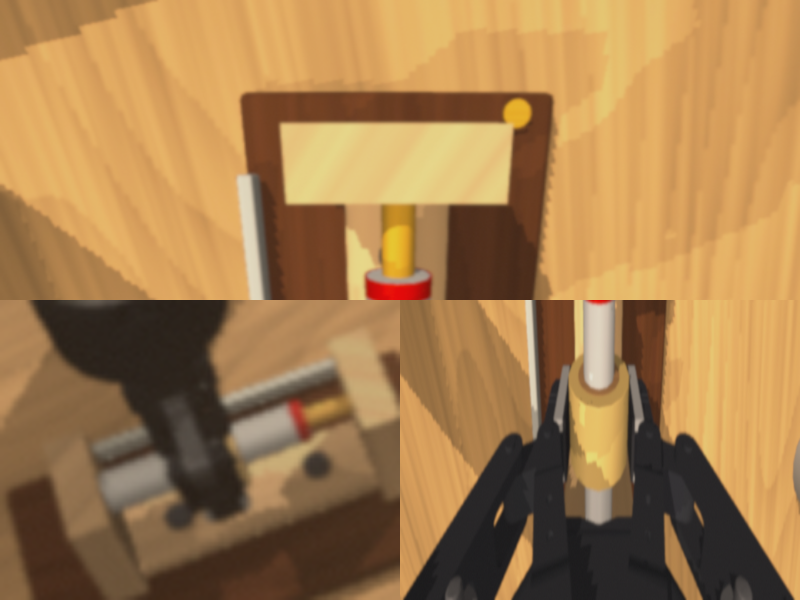

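The barrel end is flush at the −y cheek with the stub in its hole, and the plunger is in the +y hole. In a hole 18 wide, the 10 mm ends will rest about 4 mm below the hole line. I'll back off half a millimetre and lower gently before releasing.

```bash
python3 -m jog '[[0,0,0,0.0007,0,0,20],[0,0,0,0,0,0,20],[0,0,0,0,0,0,20]]'|egrep 'pos|ft'; python3 -m jog '[[0,0,0,0,0,0.0005,20],[0,0,0,0,0,0.0005,20],[0,0,0,0,0,0,20],[0,0,0,0,0,0,20]]'|egrep 'pos|ft'
```

```text
position: [0.5159, -0.1791, 0.0427]
ft_force: [0.8, -1.6, 4.8]
position: [0.5158, -0.179, 0.0416]
ft_force: [0.4, -1.9, 4.7]
```

```bash
python3 -m jog '[[0,0,0,0,0,0.0005,20],[0,0,0,0,0,0.0005,20],[0,0,0,0,0,0,20],[0,0,0,0,0,0,20]]'|egrep 'pos|ft'
```

```text
position: [0.5158, -0.179, 0.0407]
ft_force: [0.1, -1.6, 6.7]
```

```bash
python3 -m jog '[[0,0,0,0,0,0.0005,20],[0,0,0,0,0,0,20],[0,0,0,0,0,0,20]]'|egrep 'pos|ft';python3 -m jog '[[0,0,0,0,0,0.0005,20],[0,0,0,0,0,0,20],[0,0,0,0,0,0,20]]'|egrep 'pos|ft|tor'
```

```text
position: [0.5158, -0.179, 0.0404]
ft_force: [0.1, -1.1, 6.9]
position: [0.5158, -0.179, 0.04]
ft_force: [-1.3, -0.6, 9.9]
```

```bash
python3 -m jog '[[0,0,0,0,0,-0.0005,20],[0,0,0,0,0,0,20],[0,0,0,0,0,0,20],[0,0,0,0,0,0,20]]' 20|egrep 'pos|ft|grip'; python3 -m jog '[[0,0,0,0,0,0,48],[0,0,0,0,0,0,50],[0,0,0,0,0,0,55],[0,0,0,0,0,0,65],[0,0,0,0,0,0,80],[0,0,0,0,0,0,100],[0,0,0,0,0,0,100],[0,0,0,0,0,0,100]]'|egrep 'pos|ft|grip'
```

```text
position: [0.5158, -0.179, 0.0401]
ft_force: [0.8, -1.0, 5.2]
grip_width: 0.0385
gripper_force: 61.1
position: [0.5157, -0.179, 0.0401]
ft_force: [-0.5, -0.3, -0.6]
grip_width: 0.0855
gripper_force: 0.0
```

```bash
python3 -m jog '[[0,0,0,0,0,-0.005,100],[0,0,0,0,0,-0.010,100],[0,0,0,0,0,-0.02,100],[0,0,0,0,0,-0.03,100],[0,0,0,0,0,-0.03,100],[0,0,0,0,0,-0.03,100],[0,0,0,-0.03,0,-0.02,100],[0,0,0,-0.03,0,0,100],[0,0,0,0,0,0,100],[0,0,0,0,0,0,100]]'|egrep 'time|pos|ft|grip'
python3 - <<'E'
from h import *
a=grab('scene');d=grab('wrist')
im=np.zeros((600,800,3),np.uint8)
im[:420,:560]=d['pixels'][:,:,::-1]
im[300:,400:]=cv2.resize(a['pixels'][185:260,100:200,::-1],(400,300),interpolation=cv2.INTER_CUBIC)
cv2.imwrite('pics/w8m.png',im)
E
```

```text
time_s: 26.62
position: [0.5055, -0.2377, 0.1852]
ft_force: [0.6, 0.6, 0.5]
grip_width: 0.0854
gripper_force: 0.0
```

View pics/w8m.png

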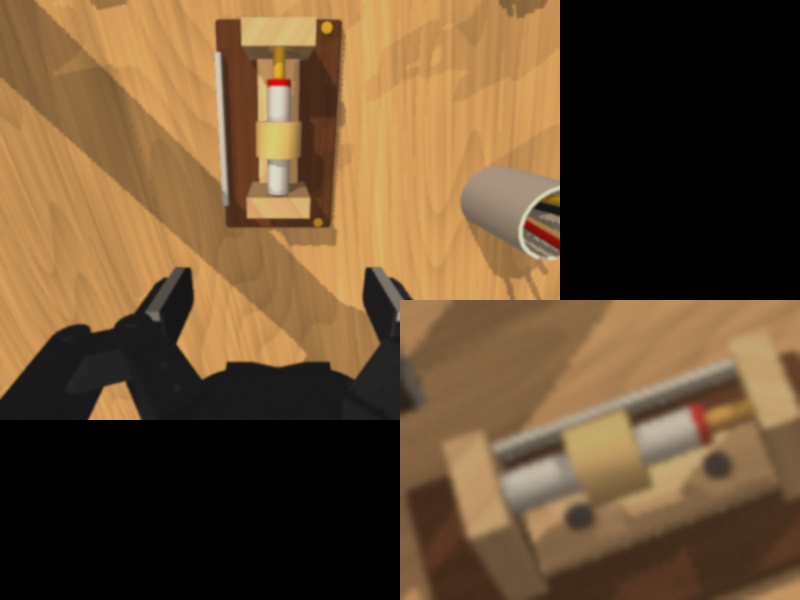

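The spindle sits level, with its stub in the −y cheek (barrel end at (278,192)) and its plunger in the +y cheek. The gripper is clear and the other tools weren't touched.

```bash
python3 -c "
from rig import job
print(job.close_job())"
```

```text
the job is handed in; nothing more can be done
None
```

The spindle is back in the tape holder, level with an end in each hole and let go, and the job was handed in at about 27 s; the spring stayed off its stop and my force readings never passed about 14.5 N.

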